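# Tip the window bracket onto its foot

### The job

The blue window bracket on the bench is lying on its window. Tip it over its corner, without lifting it off the bench, so that it stands on its foot leg with the window leg upright, its corner about where it is now (within a couple of centimetres), and let go of it. Leave the orange bracket and the amber bottle where they are.

Things in the scene. Friction and masses are not known exactly. Their poses are not given: they have to be found in the camera images.
- bracket: Blue metal L bracket, 0.2 kg, 50 mm wide, 8 mm thick. Starts lying on its window leg (90 mm long, 30 mm window in a 3 mm raised black ring 35 to 75 mm from the corner); the foot leg, 80 mm, stands up square at one end. Origin: middle of the outer corner edge, on the bench. x: from the corner along the window leg's outer face; z: up the foot leg's outer face; y: along the corner edge.
- push_point (a point): Point on the blue bracket: middle of the foot leg's inner face, 60 mm from the corner (bracket frame x 8, z 60 mm). Pushed here towards -x, the bracket tips about its corner without sliding, balances at about 50 degrees, then falls the rest by itself: x ends pointing up, the foot leg flat on the bench on the side away from where the window leg lay.
- spare: Orange metal L bracket, same shape, size and axes as the blue one, also lying on its window leg; to be left alone. Which of the two is on the left varies.
- bottle: Amber-brown glass bottle with white cap, 64 mm across, 140 mm high, standing beyond the brackets as seen from the robot; to be left alone. Origin: centre of its underside, z up.
Things that resemble listed ones, but are neither listed nor needed, are in the scene too. What is meant by the bracket is not pink, purple or red, and is the larger of those in its own colour.

How it is judged:
By the outcome, as a careful person would: the job done as asked, in the order asked, and still so for the second after the job is handed in, with the robot touching nothing.
It also fails if it takes over 38 s, if anything falls off the work surface, if the arm or the gripper's body presses on something with over 40 N, if the wrist force passes 120 N, or if a joint passes its speed limit or range.

### The arm

A 6-joint arm with a two-finger parallel gripper is mounted at the origin on the work surface. World frame = base frame: x ahead of the robot, y to its left, z up, the work surface at z = 0. Lengths are in m, angles in rad, forces in N, time in s.
With the tool pointing down it reaches from about 0.35 to 0.85 m from the base axis. Payload 8.1 kg.
Tool frame: the origin (TCP) lies midway between the tips of the shut fingers; the grasp point (between the pads) lies 19 mm behind it (robot.tcp_to_grasp is the distance from the TCP to the grasp point, in m); x points along the fingers, y is the direction in which the jaws open and shut, and the axes are right-handed (so a half turn about x gives the same grasp; the last joint's range is limited). The gripper opens to 93 mm and grips with 3 to 60 N. Pads are 15 mm wide; open, the fingers measure 128 mm over their backs; the gripper's body (75 mm by 188 mm) begins 65 mm behind the grasp point.
Start: joints at [-1.326, 0.13, 1.488, -0, 1.523, -0.085], TCP at [0.194, -0.568, 0.219] pointing down, gripper open.
Joint ranges: [-2.96, 2.96], [-0.89, 2.26], [0.02, 2.5], [-1.34, 4.48], [0, 2.73], [-2.66, 2.66]. Speed limits (rad/s): [2.39, 2.39, 2.79, 3.14, 3.14, 3.14].

### API

Orientations are given as a rotation vector (axis times angle).
In Python, from plant import robot gives the robot as it stands.
- The arm moves only by the tool play_rows, never from a script. Its argument "plan" is a list of rows, each an object with "slide": the shift along the world's x, y, z as a fraction of full scale, a list of three; "roll": the turn about the world's z as a fraction of full scale; "fingers": the gripper command: -1 is shut, 1 is fully open, values between are in proportion. A call has 1 to 20 rows; each row shifts and turns the commanded pose from where the row before left it; what a row does not reach is not made up. Full scale, the value 1, is 30 mm for a shift and 8 degrees for a turn. A row lasts 1/8 s, in which the tool goes at most 62.5 mm and 10.7 degrees, less where a joint would pass 70% of its speed; a pose out of reach is approached as far as the arm can. A call with a number of a shift or a turn outside -1 to 1 is refused whole. A call with a gripper value outside its range is refused whole. The fingers move at their own pace and stop on an object; "squeeze" is the grip in N (left out, the last holds). Time passes only in rows, so rows that do not move let the fingers close. It gives the time, the measured TCP pose, the force and the opening at its end, in the units of the state.
- robot.read_state(): the state, without advancing time (a new reading comes with each control period).
- robot.read_camera(name): name is "side" or "top" or "wrist"; returns the picture (480x640x3 uint8, red, green, blue); there is no depth.
- robot.get_calibration(name): a dict with "fx", "fy", "cx", "cy" (pixels), "R" (3x3) and "t" (3): a world point X has camera coordinates R X + t; the wrist camera has in their place "T_tool_cam" (4x4, takes a point from camera to tool coordinates, whose origin is the TCP and whose axes are the tool frame's). Camera axes: x right, y down, z forward; pixel columns grow to the right and rows downward; lengths in m; the calibration is good to about 2 mm. A picture is of the moment at which its call begins: read the wrist's pose just before it. get_calibration takes no time and is no camera call.
- robot.close_job(): hands the job in, once; it reports no verdict.
Trained networks look in the newest picture that a camera, given by its name, has taken for a name from the list of things; names that differ only in an ending like _2 or _b are one class to them, and where a whole thing is asked for, a point or a joint stands for the part that bears it (a point fixed in the world has none). Each returns a list of dicts, best first, with "p" (0 to 1); they miss things now and then, are a little off and sometimes report something else, mostly with a low value. They report only what shows in the picture. A call takes as long as a camera call. They do not tell look-alikes from the thing itself.
- robot.boxes_of(camera, target): "extent" ([centre column, centre row, width, height] in pixels, round what is visible of it).
- robot.regions_of(camera, target): "region" (480x640 bool, what is visible of it) and "extent" ([centre column, centre row, width, height] in pixels, round what is visible of it).
- robot.mark_of(camera, target): "point" ([column, row] in pixels: a listed point, or the origin of a listed thing).
The state is a dict: "t": time; "q": joint angles; "dq": joint speeds; "joint_torque": joint torques, N m; "tool_pos": TCP position; "orientation": TCP orientation; "force": force on the tool from outside, world axes, zero at the start; "wrist_torque": the same for the moment, N m; "opening": finger opening in m.
Only numpy, scipy, OpenCV 4.12 (cv2) and the standard library are available. Lean on these libraries where they do the work, as an engineer would, in place of code of your own. Each camera call takes 0.05 s, during which the arm holds its last target.

## Working session

There is one attempt and no reset: what is moved stays moved. The work goes in short steps, Python scripts to look and compute and a tool call to move; the robot and the scene stay as the last step left them, time stands still between calls to the robot, and variables do not carry over. Pictures are saved under pics/ and viewed, and the job is handed in when it is done.

Besides the shell and the picture viewer there is one more tool, called after "Request:" as name(argument=value, ...), one argument or row to a line, values as JSON. play_rows: Moves the arm, as the interface text tells. Its arguments: {"type":"object","properties":{"plan":{"type":"array","items":{"type":"object","properties":{"slide":{"type":"array","items":{"type":"number","minimum":-1,"maximum":1}},"roll":{"type":"number","minimum":-1,"maximum":1},"fingers":{"type":"number"}}}},"squeeze":{"type":"number"}},"required":["plan"]}

```bash
mkdir -p pics; python3 - <<'E'
from plant import robot
import cv2,numpy as np
s=robot.read_state();print(s['t'],s['tool_pos'],s['orientation'],s['opening'])
for n in("top","side"):
    cv2.imwrite(f"pics/{n}0.png",robot.read_camera(n)[:,:,::-1]);c=robot.get_calibration(n)
    print(n,c)
    for th in("bracket","spare","bottle"):
        print(th,[(np.round(r["point"],1),round(r["p"],2)) for r in robot.mark_of(n,th)][:5])
    print('pp',[(np.round(r["point"],1),round(r["p"],2)) for r in robot.mark_of(n,"push_point")][:5])
E
```

```text
0.0 [ 0.19420947 -0.56711039  0.21761608] [ 2.04343858  0.34195051 -2.04368547] 0.0927203011773701
top {'fx': 476.2925075940909, 'fy': 476.2925075940909, 'cx': 309.58612973680977, 'cy': 241.97276090381246, 'R': array([[ 0.02697224, -0.99942209,  0.02068787],
       [-0.99043851, -0.02951929, -0.13475968],
       [ 0.13529249, -0.0168553 , -0.99066232]]), 't': array([-0.02624175,  0.54991693,  0.95217688])}
bracket [(array([233., 286.]), 0.96), (array([186.2, 219.8]), 0.94), (array([246.6, 240.5]), 0.86), (array([272.3, 342.2]), 0.85), (array([183.5, 355.2]), 0.63)]
spare [(array([381.1, 236.1]), 0.97)]
bottle [(array([357.4, 139.2]), 0.93)]
pp [(array([176.4, 349.9]), 0.87), (array([224.9, 282. ]), 0.86), (array([171.5, 215.7]), 0.83), (array([236.6, 232.3]), 0.78), (array([270.3, 337.4]), 0.74)]
side {'fx': 484.58892649130655, 'fy': 484.58892649130655, 'cx': 321.6239004122614, 'cy': 230.62006080792892, 'R': array([[-0.91379726, -0.40606766,  0.00914483],
       [-0.31108081,  0.68521165, -0.65856946],
       [ 0.26115761, -0.60464374, -0.75246438]]), 't': array([0.50951403, 0.22233947, 0.85060162])}
bracket [(array([399.1, 410.3]), 0.97), (array([413.8, 316.7]), 0.96), (array([291.3, 308.8]), 0.96), (array([238.5, 355.5]), 0.95), (array([337.9, 328.6]), 0.71)]
spare [(array([346.1, 197.7]), 0.57)]
bottle [(array([249.6, 188.6]), 0.61)]
pp [(array([337.4, 315.8]), 0.87), (array([399.4, 397.2]), 0.8), (array([287.6, 288.9]), 0.69), (array([234.3, 343.9]), 0.63), (array([413. , 301.7]), 0.59)]
```

View pics/top0.png

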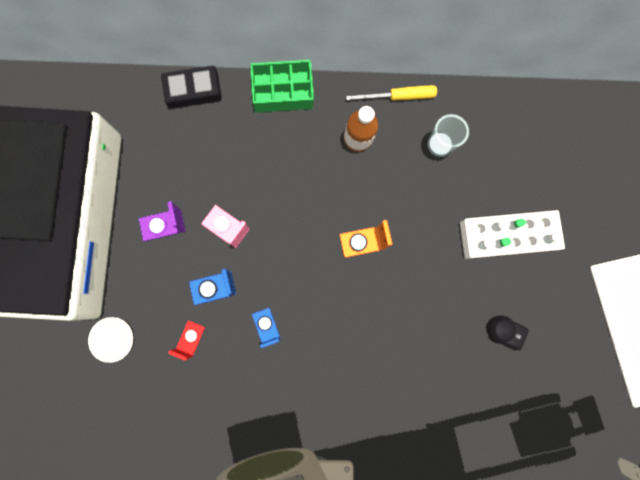

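View pics/side0.png

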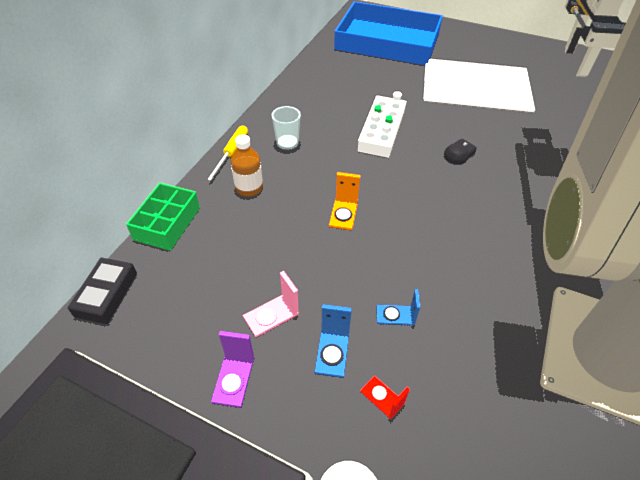

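```bash
python3 - <<'E'
import cv2
a=cv2.imread("pics/top0.png")[180:400,130:330];cv2.imwrite("pics/crop0.png",cv2.resize(a,(545,600),interpolation=cv2.INTER_CUBIC))
a=cv2.imread("pics/side0.png")[260:450,200:450];cv2.imwrite("pics/crop1.png",cv2.resize(a,(789,600),interpolation=cv2.INTER_CUBIC))
E
```

```text
(no output)
```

View pics/crop0.png

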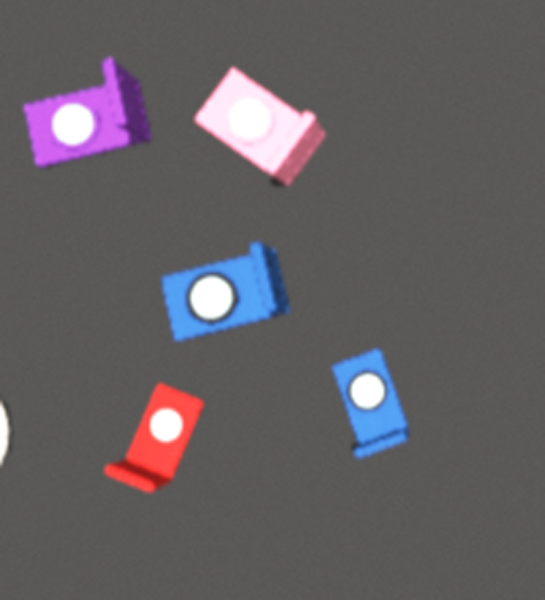

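View pics/crop1.png

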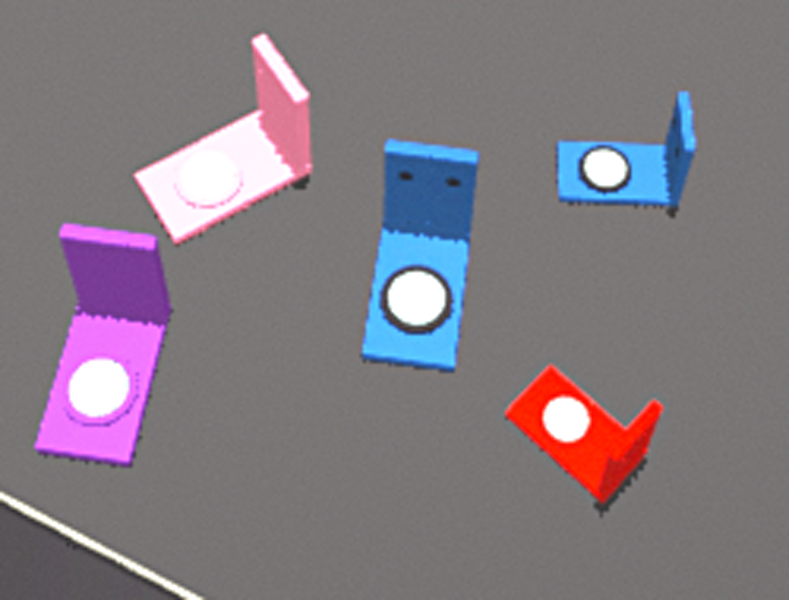

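The candidates are the blue brackets at top-view (210,288), which is larger and has two foot holes, and (265,327), which is smaller. The purple (157,225), pink (225,225) and red (188,340) ones are excluded by colour. I choose the one at (210,288), which is at about (333,343) in the side view; the close crops confirm it is larger than the other blue one. Next I measure its pose.

```bash
cat > h.py <<'E'
import numpy as np,cv2
from plant import robot
from scipy.optimize import least_squares
from scipy.spatial.transform import Rotation as Ro
C={n:robot.get_calibration(n) for n in("top","side")}
def proj(n,X):
    c=C[n];p=np.atleast_2d(X)@np.array(c["R"]).T+c["t"]
    return np.c_[c["fx"]*p[:,0]/p[:,2]+c["cx"],c["fy"]*p[:,1]/p[:,2]+c["cy"]]
def ray(n,uv,z):
    c=C[n];R=np.array(c["R"]);d=R.T@np.array([(uv[0]-c["cx"])/c["fx"],(uv[1]-c["cy"])/c["fy"],1]);o=-R.T@c["t"]
    return o+d*(z-o[2])/d[2]
E
python3 - <<'E'
from h import *
def tri(a,b):
    return least_squares(lambda X:np.r_[proj("top",X)[0]-a,proj("side",X)[0]-b],[.4,.1,.03])
o=tri([233,286],[337.9,328.6]);p=tri([224.9,282],[337.4,315.8])
print(o.x,o.fun,p.x,p.fun)
# outline fit: blue mask silhouettes of a 3D L model
obs={}
for n,roi in(("top",(185,255,262,310)),("side",(305,355,300,380))):
    im=cv2.imread(f"pics/{n}0.png");hsv=cv2.cvtColor(im,cv2.COLOR_BGR2HSV)
    m=cv2.inRange(hsv,(98,100,40),(125,255,255));k=np.zeros_like(m);x0,x1,y0,y1=roi
    k[y0:y1,x0:x1]=m[y0:y1,x0:x1];c=max(cv2.findContours(k,0,2)[0],key=cv2.contourArea);k[:]=0;cv2.drawContours(k,[c],-1,255,-1);obs[n]=k;print(n,(k>0).sum(),cv2.boundingRect(c))
def model(v):
    x,y,a=v;out={}
    R=Ro.from_euler('z',a).as_matrix()
    for n in obs:
        k=np.zeros((480,640),np.uint8)
        for b in([0,.09,0,.008],[0,.008,0,.08]):
            P=np.array([[i,j,l] for i in b[:2] for j in(-.025,.025) for l in b[2:]])@R.T+[x,y,0]
            h=cv2.convexHull((proj(n,P)*16).round().astype(np.int32).reshape(-1,1,2))
            cv2.fillConvexPoly(k,h,255,shift=4)
        out[n]=k
    return out
from scipy.optimize import minimize
def cost(v):
    m=model(v);return sum((cv2.GaussianBlur(m[n],(0,0),1).astype(float)-B[n]).__abs__().sum()/255 for n in obs)
B={n:cv2.GaussianBlur(obs[n],(0,0),1).astype(float) for n in obs}
best=min((minimize(cost,[o.x[0]+d,o.x[1]+e,a],method='Nelder-Mead',options=dict(initial_simplex=np.array([[o.x[0]+d,o.x[1]+e,a]]*4)+np.r_[np.zeros((1,3)),np.diag([.005,.005,.1])])) for d in(-.004,.004) for e in(-.004,.004) for a in(1.5,1.8,1.2)),key=lambda r:r.fun)
print(best.x,np.degrees(best.x[2]),best.fun)
R=Ro.from_euler('z',best.x[2]).as_matrix()
X=R@[.008,0,.06]+[best.x[0],best.x[1],0];print("pp",X,proj("top",X),proj("side",X))
s=robot.read_state();print(Ro.from_rotvec(s['orientation']).as_matrix().round(3))
for n in C:
    im=cv2.imread(f"pics/{n}0.png");cv2.drawContours(im,cv2.findContours(model(best.x)[n],0,2)[0],-1,(0,255,255),1)
    q=proj(n,X)[0];y,x=int(q[1]),int(q[0]);cv2.imwrite(f"pics/fit_{n}.png",cv2.resize(im[y-60:y+60,x-60:x+60],(400,400)))
a=cv2.hconcat([cv2.imread(f"pics/fit_{n}.png") for n in C]);cv2.imwrite("pics/fit.png",a)
E
```

```text
[0.4580229  0.14834538 0.00628027] [-0.16548582 -0.8956001   0.76212456  0.1607375 ] [0.46019974 0.15632796 0.06169967] [ 0.12185629  0.64813979 -0.55276578 -0.11821373]
top 1114 (189, 268, 47, 37)
side 2043 (315, 304, 37, 74)
[0.46403811 0.14812062 1.8475647 ] 105.85765996207361 122.7921568627451
pp [0.46185213 0.15581617 0.06      ] [[225.45238742 281.87011927]] [[336.0426737  315.62357916]]
[[-0.     0.324 -0.946]
 [ 0.    -0.946 -0.324]
 [-1.    -0.    -0.   ]]
```

View pics/fit.png

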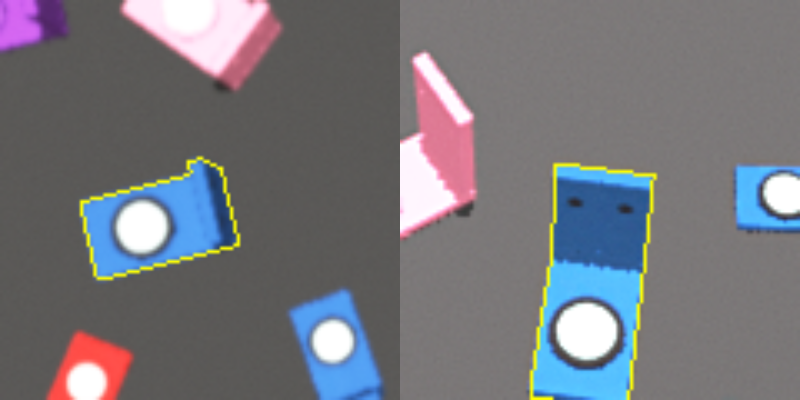

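The outline fit agrees in both views: corner at (0.464, 0.148), bracket x at 105.9°, push point at (0.462, 0.156, 0.06). That is within about 2 mm of the marks. Now I move above the inside of the L with the fingers shut and the jaw line along the corner edge.

Request:
play_rows(
  plan=[
    {"slide": [0.9,1,0],"roll": 0.54,"fingers": -1},
    {"slide": [0.9,1,0],"roll": 0.54,"fingers": -1},
    {"slide": [0.9,1,0],"roll": 0.54,"fingers": -1},
    {"slide": [0.9,1,0],"roll": 0.54,"fingers": -1},
    {"slide": [0.9,1,0],"roll": 0.54,"fingers": -1},
    {"slide": [0.9,1,0],"roll": 0.54,"fingers": -1},
    {"slide": [0.9,1,0],"roll": 0.54,"fingers": -1},
    {"slide": [0.9,1,0],"roll": 0.54,"fingers": -1},
    {"slide": [0.9,1,0],"roll": 0.54,"fingers": -1},
    {"slide": [0,1,0],"roll": 0.54,"fingers": -1},
    {"slide": [0,1,0],"roll": 0.54,"fingers": -1},
    {"slide": [0,1,0],"roll": 0.54,"fingers": -1},
    {"slide": [0,1,0],"roll": 0.54,"fingers": -1},
    {"slide": [0,1,0],"roll": 0.54,"fingers": -1},
    {"slide": [0,1,0],"roll": 0.54,"fingers": -1},
    {"slide": [0,1,0],"roll": 0.54,"fingers": -1},
    {"slide": [0,1,0],"roll": 0.54,"fingers": -1},
    {"slide": [0,1,0],"roll": 0.54,"fingers": -1},
    {"slide": [0,1,0],"roll": 0.54,"fingers": -1},
    {"slide": [0,1,0],"roll": 0.54,"fingers": -1},
  ],
  squeeze=10,
)

```text
t: 3.0
tool_pos: [0.4373, 0.0333, 0.2189]
orientation: [1.009, 1.324, -1.008]
force: [0.2, 0.5, -0.1]
opening: 0.0003
```

```bash
cat > st.py <<'E'
from h import *
s=robot.read_state();R=Ro.from_rotvec(s['orientation']).as_matrix()
u=np.array([np.cos(1.8476),np.sin(1.8476)]);w=np.array([-u[1],u[0]])
d=s['tool_pos'][:2]-np.array([.464,.1481])
print("t",round(s['t'],2),"pos",s['tool_pos'].round(4),"u,w(mm)",(d@u*1e3).round(1),(d@w*1e3).round(1),"jaw deg",np.degrees(np.arctan2(R[1,1],R[0,1])).round(1),"tilt",R[2,0].round(4),"F",np.round(s['force'],2),s['opening'])
E
python3 st.py
```

```text
t 3.0 pos [0.4373 0.0333 0.2189] u,w(mm) -103.1 57.0 jaw deg 15.4 tilt -1.0 F [ 0.19  0.47 -0.1 ] 0.00030167430768141896
```

Request:
play_rows(
  plan=[
    {"slide": [0.1,0.85,0],"roll": 0.06,"fingers": -1},
    {"slide": [0.1,0.85,0],"fingers": -1},
    {"slide": [0.1,0.85,0],"fingers": -1},
    {"slide": [0.1,0.85,0],"fingers": -1},
    {"slide": [0.1,0.85,0],"fingers": -1},
    {"slide": [0.03,0.85,0],"fingers": -1},
    {"slide": [0,0,0],"fingers": -1},
    {"slide": [0,0,-0.8],"fingers": -1},
    {"slide": [0,0,-0.8],"fingers": -1},
    {"slide": [0,0,-0.8],"fingers": -1},
    {"slide": [0,0,0],"fingers": -1},
  ],
)

```text
$.plan[1]: bad value
```

```bash
python3 st.py; python3 - <<'E'
from h import *
a=robot.read_camera("side")[:,:,::-1][200:420,220:460];cv2.imwrite("pics/s1.png",cv2.resize(a,(655,600)))
E
```

```text
t 3.0 pos [0.4373 0.0333 0.2189] u,w(mm) -103.1 57.0 jaw deg 15.4 tilt -1.0 F [ 0.19  0.47 -0.1 ] 0.00030167430768141896
```

View pics/s1.png

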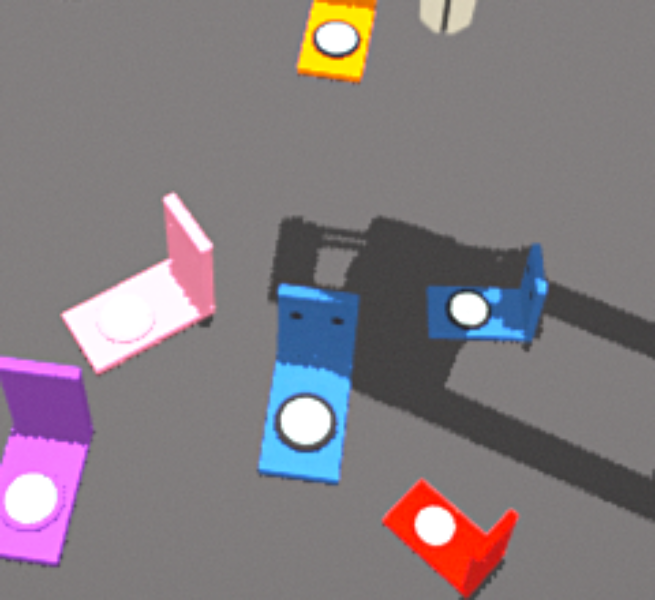

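The call was refused because every row needs a roll value, so nothing moved. The picture shows the blue bracket untouched. I resend with roll filled in.

Request:
play_rows(
  plan=[
    {"slide": [0.1,0.85,0],"roll": 0.06,"fingers": -1},
    {"slide": [0.1,0.85,0],"roll": 0,"fingers": -1},
    {"slide": [0.1,0.85,0],"roll": 0,"fingers": -1},
    {"slide": [0.1,0.85,0],"roll": 0,"fingers": -1},
    {"slide": [0.1,0.85,0],"roll": 0,"fingers": -1},
    {"slide": [0.03,0.85,0],"roll": 0,"fingers": -1},
    {"slide": [0,0,0],"roll": 0,"fingers": -1},
    {"slide": [0,0,-0.8],"roll": 0,"fingers": -1},
    {"slide": [0,0,-0.8],"roll": 0,"fingers": -1},
    {"slide": [0,0,-0.8],"roll": 0,"fingers": -1},
    {"slide": [0,0,0],"roll": 0,"fingers": -1},
  ],
)

```text
t: 4.42
tool_pos: [0.4518, 0.184, 0.1447]
orientation: [1.002, 1.329, -1.008]
force: [0.6, -0.3, 0.5]
opening: 0.0005
```

```bash
python3 st.py; python3 - <<'E'
from h import *
a=robot.read_camera("side")[:,:,::-1][200:420,220:460];cv2.imwrite("pics/s2.png",cv2.resize(a,(655,600)))
E
```

```text
t 4.42 pos [0.4518 0.184  0.1447] u,w(mm) 37.9 1.9 jaw deg 15.7 tilt -1.0 F [ 0.59 -0.29  0.55] 0.000492390707350567
```

View pics/s2.png

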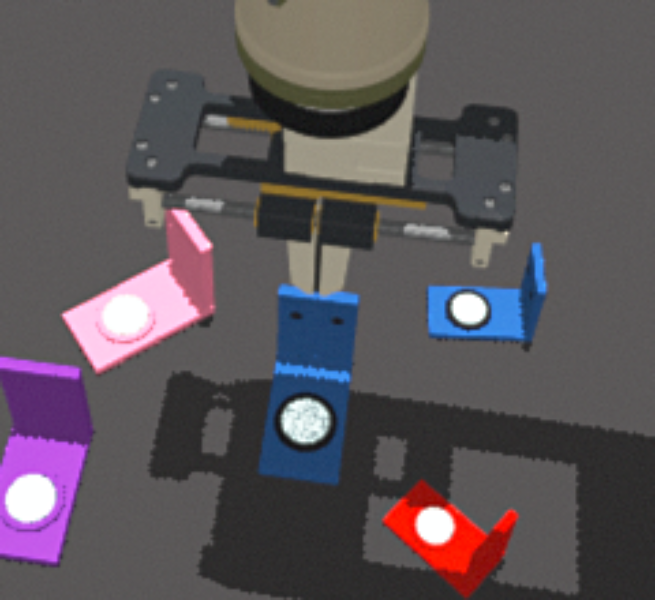

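```bash
python3 - <<'E'
from h import *
X=robot.read_state()['tool_pos'];q=proj("side",X)[0];print((q-[220,200])*2.727)
E
```

```text
[316.49843221 280.76075332]
```

Request:
play_rows(
  plan=[
    {"slide": [0,0,-0.7],"roll": 0,"fingers": -1},
    {"slide": [0,0,-0.7],"roll": 0,"fingers": -1},
    {"slide": [0,0,-0.7],"roll": 0,"fingers": -1},
    {"slide": [0,0,-0.6],"roll": 0,"fingers": -1},
    {"slide": [0,0,0],"roll": 0,"fingers": -1},
    {"slide": [0,0,0],"roll": 0,"fingers": -1},
  ],
)

```text
t: 5.22
tool_pos: [0.4539, 0.1855, 0.0667]
orientation: [1.005, 1.326, -1.003]
force: [-0.4, 0.2, -0.4]
opening: 0.0004
```

```bash
python3 st.py; python3 - <<'E'
from h import *
a=robot.read_camera("side")[:,:,::-1][200:420,220:460];cv2.imwrite("pics/s3.png",cv2.resize(a,(655,600)))
E
```

```text
t 5.22 pos [0.4539 0.1855 0.0667] u,w(mm) 38.7 -0.5 jaw deg 15.8 tilt -1.0 F [-0.45  0.17 -0.42] 0.000410804040284709
```

View pics/s3.png

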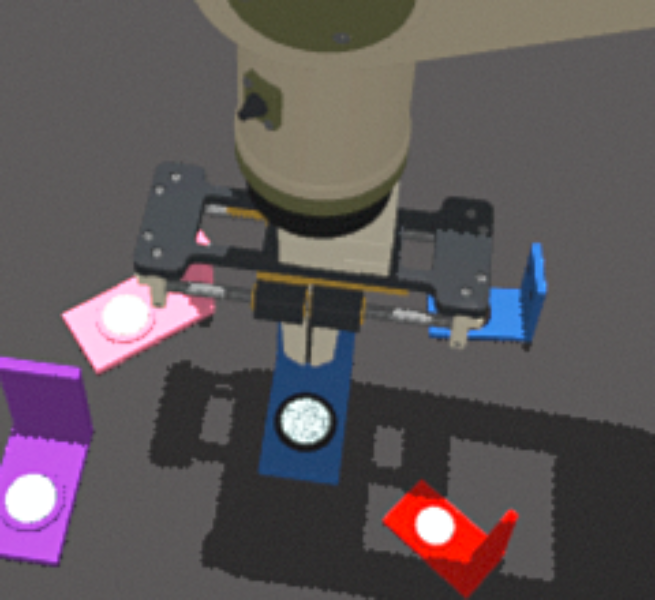

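The fingertips are inside the L, 39 mm from the corner and centred. Now I push along -x slowly to about 20 degrees of tip.

Request:
play_rows(
  plan=[
    {"slide": [0.05,-0.18,-0.03],"roll": 0,"fingers": -1},
    {"slide": [0.05,-0.18,-0.03],"roll": 0,"fingers": -1},
    {"slide": [0.05,-0.18,-0.03],"roll": 0,"fingers": -1},
    {"slide": [0.05,-0.18,0],"roll": 0,"fingers": -1},
    {"slide": [0.05,-0.18,0],"roll": 0,"fingers": -1},
    {"slide": [0.05,-0.18,-0.02],"roll": 0,"fingers": -1},
    {"slide": [0.05,-0.18,-0.03],"roll": 0,"fingers": -1},
    {"slide": [0.05,-0.18,-0.05],"roll": 0,"fingers": -1},
    {"slide": [0,0,0],"roll": 0,"fingers": -1},
    {"slide": [0,0,0],"roll": 0,"fingers": -1},
  ],
)

```text
t: 6.52
tool_pos: [0.4652, 0.1422, 0.0599]
orientation: [1.004, 1.327, -1.004]
force: [-0.4, 0.0, -0.0]
opening: 0.0007
```

```bash
python3 st.py; python3 - <<'E'
from h import *
a=robot.read_camera("side")[:,:,::-1][200:420,220:460];b=robot.read_camera("top")[:,:,::-1][180:400,130:330];cv2.imwrite("pics/s4.png",cv2.resize(cv2.hconcat([a,b]),(800,400)))
E
```

```text
t 6.53 pos [0.4652 0.1422 0.0599] u,w(mm) -6.0 0.5 jaw deg 15.8 tilt -1.0 F [-0.35  0.02 -0.  ] 0.0006756614373336407
```

View pics/s4.png

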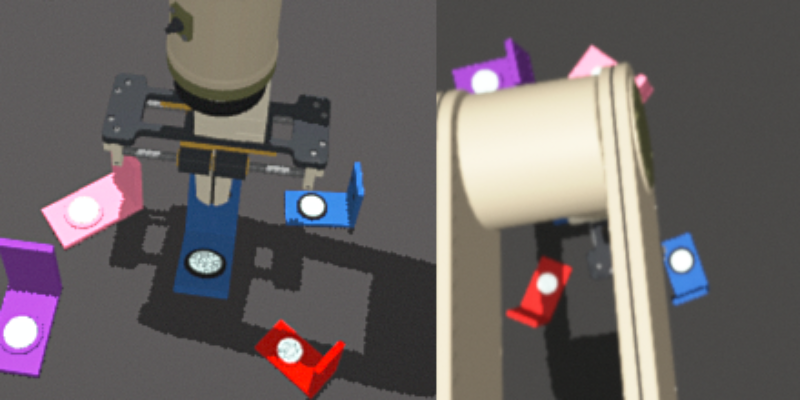

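The ring is now foreshortened to about 22x16 px from 22x22, so the leg is tipping. I check the corner position numerically.

```bash
cat > tip.py <<'E'
from h import *
import sys
def fit(g=(0,20)):
    im=robot.read_camera("side")[:,:,::-1];hsv=cv2.cvtColor(np.ascontiguousarray(im),cv2.COLOR_BGR2HSV)
    m=cv2.inRange(hsv,(98,100,30),(125,255,255));k=np.zeros_like(m);k[230:385,295:372]=m[230:385,295:372]
    c=max(cv2.findContours(k,0,2)[0],key=cv2.contourArea);box=cv2.boundingRect(c);print(box)
    # leg end: polygon corners lower part
    h=cv2.approxPolyDP(cv2.convexHull(c),2.5,True)[:,0];print(h.tolist())
    return im
if __name__=="__main__":
    fit()
    u=np.array([np.cos(1.8476),np.sin(1.8476),0]);w=np.array([-u[1],u[0],0]);z=np.array([0,0,1.])
    for sl in(0,-.01,-.02):
      for th in map(float,sys.argv[1:]):
        t=np.radians(th);a=np.cos(t)*u+np.sin(t)*z;n=np.cos(t)*z-np.sin(t)*u;o=np.array([.464,.1481,0])+sl*u
        P=[o+a*.09+s*w*.025+e*n for e in(0,.008) for s in(-1,1)]
        print(sl,th,proj("side",P).round(0).tolist())
E
python3 tip.py 0 10 15 20 25
```

```text
(315, 295, 38, 70)
[[325, 295], [352, 299], [344, 364], [315, 360]]
0 0.0 [[315.0, 374.0], [344.0, 378.0], [315.0, 372.0], [344.0, 376.0]]
0 10.0 [[315.0, 369.0], [344.0, 373.0], [315.0, 366.0], [345.0, 370.0]]
0 15.0 [[315.0, 366.0], [345.0, 370.0], [315.0, 363.0], [345.0, 367.0]]
0 20.0 [[315.0, 362.0], [345.0, 367.0], [315.0, 359.0], [345.0, 363.0]]
0 25.0 [[315.0, 359.0], [345.0, 363.0], [316.0, 355.0], [346.0, 359.0]]
-0.01 0.0 [[315.0, 368.0], [344.0, 372.0], [315.0, 366.0], [345.0, 370.0]]
-0.01 10.0 [[316.0, 363.0], [345.0, 367.0], [316.0, 360.0], [345.0, 364.0]]
-0.01 15.0 [[316.0, 360.0], [345.0, 364.0], [316.0, 357.0], [346.0, 361.0]]
-0.01 20.0 [[316.0, 357.0], [346.0, 361.0], [316.0, 353.0], [346.0, 357.0]]
-0.01 25.0 [[316.0, 353.0], [346.0, 357.0], [316.0, 349.0], [346.0, 353.0]]
-0.02 0.0 [[316.0, 363.0], [345.0, 367.0], [316.0, 361.0], [345.0, 365.0]]
-0.02 10.0 [[316.0, 358.0], [346.0, 362.0], [317.0, 355.0], [346.0, 359.0]]
-0.02 15.0 [[317.0, 355.0], [346.0, 359.0], [317.0, 352.0], [346.0, 356.0]]
-0.02 20.0 [[317.0, 352.0], [346.0, 356.0], [317.0, 348.0], [347.0, 352.0]]
-0.02 25.0 [[317.0, 348.0], [347.0, 352.0], [317.0, 344.0], [347.0, 348.0]]
```

Request:
play_rows(
  plan=[
    {"slide": [0.035,-0.12,-0.04],"roll": 0,"fingers": -1},
    {"slide": [0.035,-0.12,-0.04],"roll": 0,"fingers": -1},
    {"slide": [0.035,-0.12,-0.04],"roll": 0,"fingers": -1},
    {"slide": [0.035,-0.12,-0.05],"roll": 0,"fingers": -1},
    {"slide": [0.03,-0.105,-0.06],"roll": 0,"fingers": -1},
    {"slide": [0.03,-0.105,-0.07],"roll": 0,"fingers": -1},
    {"slide": [0.03,-0.105,-0.07],"roll": 0,"fingers": -1},
    {"slide": [0,0,0],"roll": 0,"fingers": -1},
    {"slide": [0,0,0],"roll": 0,"fingers": -1},
  ],
)

```text
t: 7.8
tool_pos: [0.4721, 0.1183, 0.0488]
orientation: [1.004, 1.327, -1.004]
force: [0.6, 0.4, 0.0]
opening: 0.0001
```

```bash
python3 st.py; python3 tip.py 35 40 45 50|head -8; python3 - <<'E'
from h import *
a=robot.read_camera("side")[:,:,::-1][200:420,220:460];cv2.imwrite("pics/s5.png",cv2.resize(a,(655,600)))
E
```

```text
t 7.8 pos [0.4721 0.1183 0.0488] u,w(mm) -30.9 0.4 jaw deg 15.8 tilt -1.0 F [0.55 0.44 0.01] 0.00014943050269130117
(317, 286, 37, 58)
[[327, 286], [353, 289], [346, 343], [317, 338]]
0 35.0 [[316.0, 351.0], [346.0, 355.0], [316.0, 346.0], [347.0, 350.0]]
0 40.0 [[316.0, 346.0], [347.0, 350.0], [317.0, 342.0], [347.0, 346.0]]
0 45.0 [[317.0, 342.0], [347.0, 346.0], [317.0, 337.0], [348.0, 341.0]]
0 50.0 [[317.0, 337.0], [348.0, 341.0], [318.0, 332.0], [348.0, 336.0]]
-0.01 35.0 [[317.0, 345.0], [347.0, 349.0], [317.0, 341.0], [347.0, 345.0]]
-0.01 40.0 [[317.0, 341.0], [347.0, 345.0], [318.0, 336.0], [348.0, 340.0]]
```

View pics/s5.png

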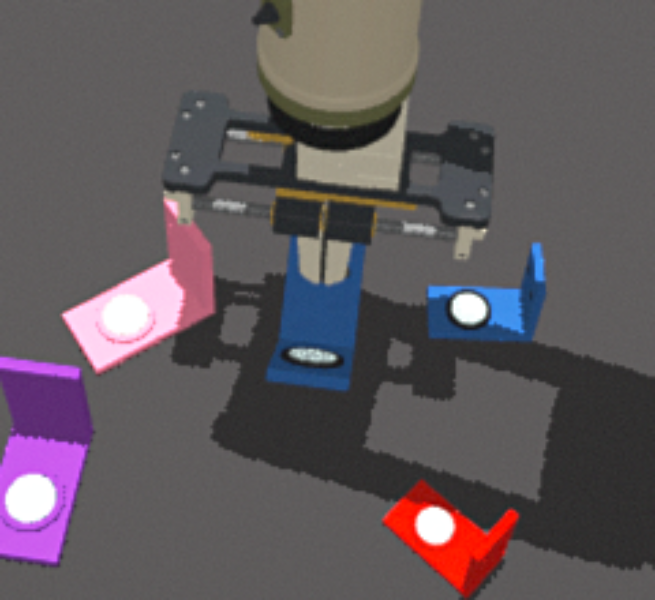

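It is now at about 48°, with the corner unmoved. I take it past balance in small steps.

Request:
play_rows(
  plan=[
    {"slide": [0.027,-0.096,-0.06],"roll": 0,"fingers": -1},
    {"slide": [0.027,-0.096,-0.06],"roll": 0,"fingers": -1},
    {"slide": [0.027,-0.096,-0.06],"roll": 0,"fingers": -1},
    {"slide": [0,0,0],"roll": 0,"fingers": -1},
    {"slide": [0,0,0],"roll": 0,"fingers": -1},
    {"slide": [0,0,0],"roll": 0,"fingers": -1},
  ],
)

```text
t: 8.65
tool_pos: [0.4746, 0.1097, 0.0435]
orientation: [1.004, 1.327, -1.004]
force: [-0.8, 0.3, 0.8]
opening: 0.0004
```

```bash
python3 st.py; python3 tip.py 50 60 90|head -5; python3 - <<'E'
from h import *
a=robot.read_camera("side")[:,:,::-1][200:420,220:460];cv2.imwrite("pics/s6.png",cv2.resize(a,(655,600)))
E
```

```text
t 8.65 pos [0.4746 0.1097 0.0435] u,w(mm) -39.8 0.3 jaw deg 15.8 tilt -1.0 F [-0.76  0.31  0.79] 0.00043233629584731324
(322, 288, 32, 42)
[[353, 291], [349, 329], [323, 326], [323, 296], [328, 288]]
0 50.0 [[317.0, 337.0], [348.0, 341.0], [318.0, 332.0], [348.0, 336.0]]
0 60.0 [[319.0, 327.0], [349.0, 331.0], [319.0, 322.0], [349.0, 326.0]]
0 90.0 [[322.0, 300.0], [352.0, 304.0], [323.0, 296.0], [352.0, 300.0]]
```

View pics/s6.png

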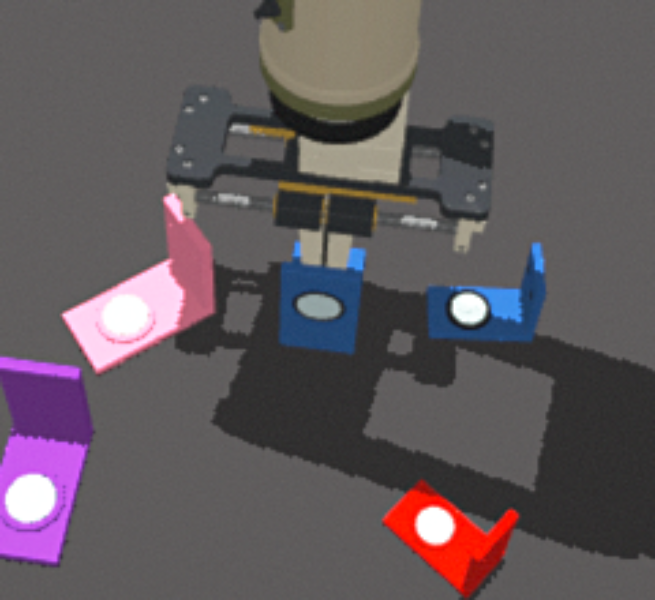

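It has fallen upright; the leg's top edge is at rows 297-300, as expected for 90°. Now I lift straight out.

Request:
play_rows(
  plan=[
    {"slide": [0,0,0.4],"roll": 0,"fingers": -1},
    {"slide": [0,0,0.8],"roll": 0,"fingers": -1},
    {"slide": [0,0,1],"roll": 0,"fingers": -1},
    {"slide": [0,0,1],"roll": 0,"fingers": -1},
    {"slide": [0,0,1],"roll": 0,"fingers": -1},
    {"slide": [0,0,1],"roll": 0,"fingers": -1},
    {"slide": [0,-1,0],"roll": 0,"fingers": -1},
    {"slide": [0,-1,0],"roll": 0,"fingers": -1},
    {"slide": [0,-1,0],"roll": 0,"fingers": -1},
    {"slide": [0,-1,0],"roll": 0,"fingers": -1},
    {"slide": [0,-1,0],"roll": 0,"fingers": -1},
    {"slide": [0,-1,0],"roll": 0,"fingers": -1},
    {"slide": [0,-1,0],"roll": 0,"fingers": -1},
    {"slide": [0,-1,0],"roll": 0,"fingers": -1},
    {"slide": [0,0,0],"roll": 0,"fingers": -1},
    {"slide": [0,0,0],"roll": 0,"fingers": -1},
  ],
)

```text
t: 10.75
tool_pos: [0.4746, -0.13, 0.2]
orientation: [1.005, 1.327, -1.004]
force: [-0.5, -0.1, 0.5]
opening: 0.0005
```

```bash
python3 st.py; python3 - <<'E'
from h import *
ims={n:np.ascontiguousarray(robot.read_camera(n)[:,:,::-1]) for n in C}
for n,(r,) in dict(top=((slice(180,400),slice(130,330)),),side=((slice(200,420),slice(220,460)),)).items(): pass
u=np.array([np.cos(1.8476),np.sin(1.8476),0]);w=np.array([-u[1],u[0],0]);z=np.array([0,0,1.]);o=np.array([.464,.1481,0])
for n,im in ims.items():
    k=np.zeros((480,640),np.uint8)
    for L,H in((.008,.09),(.08,.008)):
        P=[o-a*u+s*w*.025+h*z for a in(0,L) for s in(-1,1) for h in(0,H)]
        cv2.fillConvexPoly(k,cv2.convexHull(proj(n,P).round().astype(np.int32).reshape(-1,1,2)),255)
    cv2.imwrite(f"pics/e_{n}.png",im)
    cv2.drawContours(im,cv2.findContours(k,0,2)[0],-1,(0,255,255),1)
cv2.imwrite("pics/end.png",cv2.resize(cv2.hconcat([ims["side"][200:420,220:420],ims["top"][180:400,130:330]]),(800,440)))
cv2.imwrite("pics/end2.png",ims["side"])
for n in C:
    d=cv2.absdiff(cv2.imread(f"pics/{n}0.png"),cv2.imread(f"pics/e_{n}.png")).max(2)
    X={"side":[(320,380,165,235),(225,270,130,200)],"top":[(335,400,215,262),(340,382,100,155)]}[n]
    print(n,[int((d[c:e,a:b]>40).sum()) for a,b,c,e in X])
E
```

```text
t 10.75 pos [ 0.4746 -0.13    0.2   ] u,w(mm) -270.4 65.8 jaw deg 15.8 tilt -1.0 F [-0.52 -0.05  0.51] 0.0004637279964752815
top [1817, 0]
side [488, 0]
```

View pics/end.png

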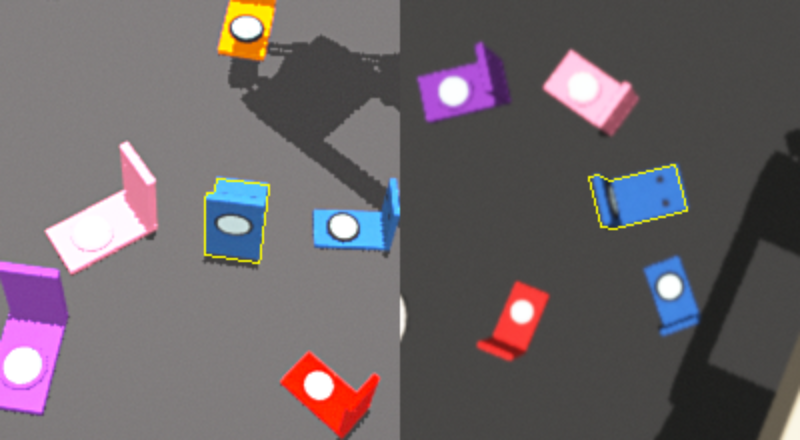

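View pics/end2.png

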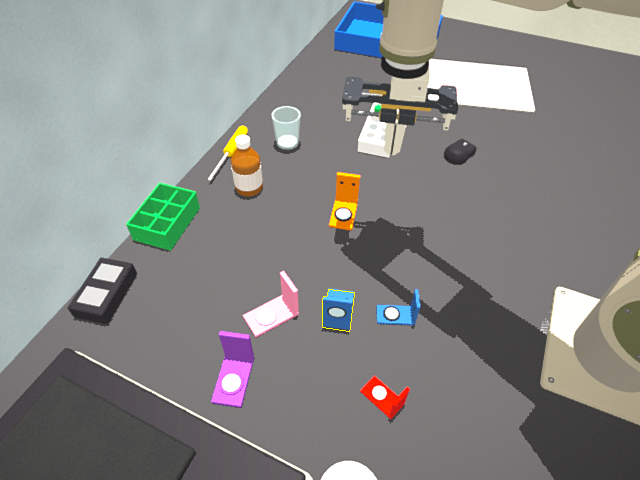

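The bracket stands on its foot and the predicted outline, drawn for an unmoved corner, matches it in both views. The bottle is unchanged. The orange bracket's pixel difference comes from the arm and its shadow; it is still where it was in the side view. I'm handing in.

```bash
python3 -c "
from plant import robot
print(robot.close_job())"
```

```text
the job is handed in; nothing more can be done
None
```

The larger blue bracket now stands on its foot leg with the window leg upright, and the job was handed in at about 10.8 s. I pushed it over with shut fingers at the push point in small steps. It fell the last part by itself, and I then lifted the arm straight out and moved it clear.

- **Position:** the outline I predicted for an unmoved corner matched the bracket in both the side and top views, so the corner stayed within a few millimetres.
- **Bottle:** its pixels did not change between the first and last pictures.
- **Orange bracket:** the automatic picture comparison flagged changes around it in both views (1,817 pixels top, 488 side). I put these down to the arm and its shadow. In the side view it stands where it did, and the arm never went near it at low height; I did not check it separately in the top view.
- **Forces and moves:** force readings after each move stayed below about 1.2 N. One move call was refused for a missing value, and nothing moved because of it.

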